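# Latch the blue cheese carrier

### The arm

A 7-joint arm with a two-finger parallel gripper is mounted at the origin on the work surface. World frame = base frame: x ahead of the robot, y to its left, z up, the work surface at z = 0. Lengths are in mm, angles in rad, forces in N, time in s.
With the tool pointing down it reaches from about 400 to 875 mm from the base axis. Payload 4.4 kg.
Tool frame: the origin (TCP) lies at the very end of the fingers, on their centre line; the grasp point (between the pads) lies 19 mm behind it; z points along the fingers, y is the direction in which the jaws open and shut (so a half turn about z gives the same grasp; the last joint's range is limited). The gripper opens to 85 mm and grips with 20 to 120 N. Pads are 22 mm wide; open, the fingers measure 114 mm over their backs; the gripper's body (76 mm by 85 mm) begins 54 mm behind the grasp point. The pads swing forward as they close: fully open they stand 13 mm farther back than shut.
Start: joints at [-1.382, 0.628, 0.038, 1.517, -0.027, 0.996, -0.02], TCP at [163.807, 629.035, 193.713] pointing down, gripper open.
Joint ranges: [-3.06, 3.06], [-0.37, 2.12], [-1.25, 1.32], [0.18, 2.47], [-1.1, 4.24], [0.23, 1.98], [-2.94, 2.94]. Speed limits (rad/s): [2.57, 2.57, 3.14, 3.14, 3.14, 3.14, 3.14].

### API

Orientations are given as [roll, pitch, yaw] about the fixed x, y, z axes, in that order (R = Rz(yaw) Ry(pitch) Rx(roll)).
In Python, from cell import read_state, get_image, calibration, finish_job gives the robot as it stands. The module is installed in compiled form; this text tells all that it offers.
- The arm moves only by the tool apply_moves, never from a script. Its argument "increments" is a list of rows, each an object of numbers: "tx", "ty", "tz": the shift along the world's x, y, z in m; "rx", "ry", "rz": the turn, a rotation vector about the world's x, y, z in units of 5 degrees (1.0 is 5 degrees); "claw": the finger opening in m, from 0 to 0.0854. In form: [{"tx": .., "ty": .., "tz": .., "rx": .., "ry": .., "rz": .., "claw": ..}, ...]. A call has 1 to 12 rows; each row is the pose to reach, as a shift and turn from the pose commanded when the call began; what a row does not reach only later rows make up. A row lasts 1/10 s, in which the tool goes at most 50 mm and 8.59 degrees, less where a joint would pass 70% of its speed; a pose out of reach is approached as far as the arm can. A call with a gripper value outside its range is refused whole. The fingers move at their own pace and stop on an object; the grip force is fixed at half the most. Time passes only in rows, so rows that repeat a pose let the fingers close. It gives the time, the measured TCP pose, the force and the opening at its end, in the units of the state.
- read_state(): the state, without advancing time (a new reading comes with each control period).
- get_image(name): name is "side" or "top"; returns the picture (384x512x3 uint8, red, green, blue); there is no depth.
- calibration(name): a dict with "camera_matrix" (3x3 intrinsics, pixels), "origin" and "attitude" of the camera in the world. Camera axes: x right, y up, looking along -z (the intrinsics and any distortion apply to the point x, -y, -z); pixel columns grow to the right and rows downward; lengths in mm; the calibration is good to about 2 mm. A picture is of the moment at which its call begins. calibration takes no time and is no camera call.
- finish_job(): hands the job in, once; it reports no verdict.
The state is a dict: "clock": time; "qpos": joint angles; "qd": joint speeds; "tau": joint torques, N m; "eef_pos": TCP position; "tool_rot": TCP orientation; "force": force on the tool from outside, world axes, zero at the start; "torque": the same for the moment, N m; "width": finger opening in mm.
Only numpy, scipy, OpenCV 4.12 (cv2) and the standard library are available. Lean on these libraries where they do the work, as an engineer would, in place of code of your own. Each camera call takes 0.05 s, during which the arm holds its last target. There are 200 camera calls.

### The job

Fasten the toggle latch on top of the blue chill carrier so it can go out for delivery: swing its wire bail forward over the brass keeper lug, then press the red lever back down flat, past centre, so that it stays locked with the bail hooked. Do not touch the white carrier: it stays open.

Things in the scene. Friction and masses are not known exactly. Their poses are not given: they have to be found in the camera images.
- blue: Blue chill carrier, fixed box 260 (x) x 170 (y) x 130 mm high, turned about z. Origin: centre of underside; x runs along the latch on its top, lever to keeper. In mm: lever hinge along y through (0,0,150). Keeper: brass lug at x=51, 30 wide, 8 thick, top at z=153, leaning to +x, on a front cover that yields about 4 mm when drawn. The hooked bar lies beyond the lug, at x=60 to 70, z=136.
- blue_lever (a joint): Blue carrier's red lever, bar 62 mm long from its hinge, 24 wide, 6 thick (rad): 0 = flat, pointing to the carrier's -x, locked; pi/2 = upright. Starts at 1.40 to 1.71, stays where left. To close, push its keeper-facing side to -x and down, along its arc: under 10 N at the tip; with the bail hooked it tightens, then snaps down past centre in the last 0.25 rad and stays.
- blue_bar (a point): Middle of the cross bar of the blue carrier's U-shaped bail (5 mm steel wire, 60 wide along y): push here. The bail swings freely on a pin through the lever 22 mm from its hinge; bar 75 mm from the pin, so it passes over the lever's tip. It starts leaning back to -x, 22 degrees behind the lever, bar 15 mm or more above the lever's tip; pushed past upright it falls to +x over the lug.
- white: White chill carrier, same build and size, with its own open latch (raised parts reach 250 mm above the table); origin at the centre of its underside. Not to be touched.

How it is judged:
By the outcome, as a careful person would: the job done as asked, in the order asked, and still so for the second after the job is handed in, with the robot touching nothing.
It also fails if it takes over 35 s, if anything falls off the work surface, if the arm or the gripper's body presses on something with over 40 N, if the wrist force passes 120 N, or if a joint passes its speed limit or range.

## Working session

There is one attempt and no reset: what is moved stays moved. The work goes in short steps, Python scripts to look and compute and a tool call to move; the robot and the scene stay as the last step left them, time stands still between calls to the robot, and variables do not carry over. Pictures are saved under pics/ and viewed, about 8 in all and at most 12, crops included, and the job is handed in when it is done.

Besides the shell and the picture viewer there is one more tool, called after ">>>" in YAML: its name, and indented under it one key for each argument. apply_moves: Moves the arm, as the interface text tells. Its arguments: {"type":"object","properties":{"increments":{"type":"array"}},"required":["increments"]}

```bash
mkdir -p pics
python3 - <<'E'
from cell import *
import cv2
s=read_state()
for k in("clock","eef_pos","tool_rot","force","width"):print(k,s[k])
for n in("side","top"):
    c=calibration(n);print(n,c)
    cv2.imwrite(f"pics/{n}0.png",get_image(n)[:,:,::-1])
E
```

```text
clock 0.0
eef_pos [163.64403422 628.34547304 192.79656761]
tool_rot [-3.13970974e+00  1.28203532e-05  2.88675603e+00]
force [ 0.82388827 -1.11380452  0.37810024]
width 85.30238146589146
side {'camera_matrix': array([[379.19620936,   0.        , 258.39321184],
       [  0.        , 379.19620936, 178.69783685],
       [  0.        ,   0.        ,   1.        ]]), 'origin': array([429.41115933, 386.44768744, 652.80509238]), 'attitude': array([ 0.66275723,  0.01158729, -2.98725698])}
top {'camera_matrix': array([[454.77243381,   0.        , 257.0983729 ],
       [  0.        , 454.77243381, 193.89644109],
       [  0.        ,   0.        ,   1.        ]]), 'origin': array([ 377.94479465,   -8.59634091, 1103.09365008]), 'attitude': array([ 0.12398818, -0.00423886, -1.55989571])}
```

View pics/side0.png

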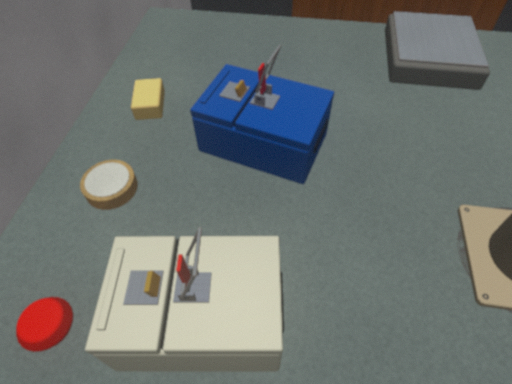

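View pics/top0.png

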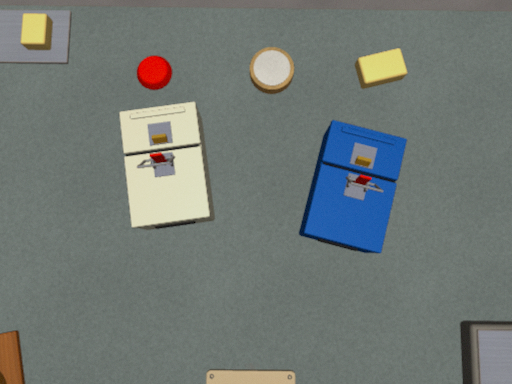

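```bash
cat > h.py <<'E'
from cell import *
import cv2, numpy as np
from scipy.spatial.transform import Rotation as R
def cam(n):
    c=calibration(n);return c["camera_matrix"],np.array(c["origin"]),R.from_euler("xyz",c["attitude"]).as_matrix()
def ray(n,p):
    K,o,A=cam(n);d=np.linalg.inv(K)@[p[0],p[1],1];d=A@(d*[1,-1,-1]);return o,d/np.linalg.norm(d)
def onz(n,p,z):
    o,d=ray(n,p);return o+d*(z-o[2])/d[2]
def proj(n,P):
    K,o,A=cam(n);q=A.T@(np.array(P)-o)*[1,-1,-1];q=K@q;return q[:2]/q[2]
def tri(a,b):
    o1,d1=ray("side",a);o2,d2=ray("top",b)
    s=np.linalg.lstsq(np.c_[d1,-d2],o2-o1,rcond=None)[0]
    p,q=o1+d1*s[0],o2+d2*s[1];return (p+q)/2,np.linalg.norm(p-q)
E
python3 - <<'E'
from h import *
a=cv2.imread("pics/side0.png")[35:185,185:345];b=cv2.imread("pics/top0.png")[115:265,290:420]
cv2.imwrite("pics/c0.png",np.hstack([cv2.resize(a,None,fx=2.7,fy=2.7,interpolation=2)[:,:430],cv2.resize(b,None,fx=2.7,fy=2.7,interpolation=2)]))
for n in("side","top"):
    im=cv2.imread(f"pics/{n}0.png");h=cv2.cvtColor(im,cv2.COLOR_BGR2HSV)
    m=cv2.inRange(h,(108,150,40),(125,255,255))
    hist=np.bincount(h[...,2][m>0]);print(n,[ (i,v) for i,v in enumerate(hist) if v>80])
    for nm,lo,hi in(("brass",(12,120,60),(24,255,255)),("red",(172,120,60),(180,255,255))):
        k,l,st,ce=cv2.connectedComponentsWithStats(cv2.inRange(h,lo,hi))
        print(nm,[(st[i],ce[i].round(1)) for i in range(1,k) if st[i][4]>15])
    # bright top
    for t in (100,150,180):
        mm=cv2.inRange(h,(108,150,t),(125,255,255));cs,_=cv2.findContours(mm,0,2);
        c=np.vstack([x for x in cs if cv2.contourArea(x)>300]) if len(cs) else None
        if c is not None: print(t,cv2.minAreaRect(c), cv2.approxPolyDP(cv2.convexHull(c),4,True).reshape(-1,2).tolist())
E
```

```text
side [(74, np.int64(116)), (75, np.int64(210)), (76, np.int64(377)), (77, np.int64(496)), (78, np.int64(570)), (79, np.int64(541)), (80, np.int64(399)), (81, np.int64(230)), (82, np.int64(135)), (149, np.int64(88)), (150, np.int64(100)), (151, np.int64(168)), (152, np.int64(322)), (153, np.int64(586)), (154, np.int64(924)), (155, np.int64(1047)), (156, np.int64(747)), (157, np.int64(397)), (158, np.int64(128))]
brass [(array([ 293,    0,  145,   22, 1359], dtype=int32), array([353.3,   8.1])), (array([427,   0,  78,  30, 655], dtype=int32), array([474.3,   9.7])), (array([236,  81,   9,  14,  70], dtype=int32), array([240.2,  87.6])), (array([145, 272,  13,  20, 133], dtype=int32), array([149.7, 281.3]))]
red [(array([258,  65,   6,  11,  33], dtype=int32), array([260.6,  70. ])), (array([261,  79,   5,  14,  39], dtype=int32), array([262.9,  86.6]))]
100 ((261.76708984375, 101.07731628417969), (131.54676818847656, 58.41748046875), 16.144336700439453) [[332, 91], [309, 144], [191, 110], [226, 65]]
150 ((261.7575988769531, 100.11680603027344), (129.52000427246094, 55.720001220703125), 16.260204315185547) [[331, 92], [308, 142], [192, 108], [227, 65]]
top []
brass [(array([ 21,  15,  31,  34, 356], dtype=int32), array([41.8, 37.1])), (array([250,  48,  43,  46, 427], dtype=int32), array([270.6,  76.8])), (array([355,  58,  51,  30, 371], dtype=int32), array([374.6,  77. ])), (array([152, 134,  15,   9, 111], dtype=int32), array([159. , 138.2])), (array([355, 156,  16,  11, 111], dtype=int32), array([362.6, 160.9])), (array([   0,  331,   24,   53, 1094], dtype=int32), array([ 10.2, 358.8]))]
red []Traceback (most recent call last):
  File "<stdin>", line 14, in <module>
    return _nx.concatenate(arrs, 0, dtype=dtype, casting=casting)
           ~~~~~~~~~~~~~~~^^^^^^^^^^^^^^^^^^^^^^^^^^^^^^^^^^^^^^^
ValueError: need at least one array to concatenate
```

View pics/c0.png

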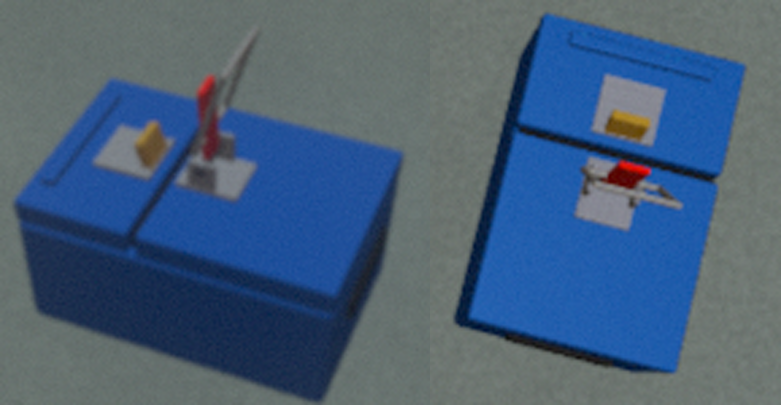

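Run:
```python
from h import *
S=[(191,110),(226.3,64),(333.5,91.3),(309.5,144.5)]
T=[(406.5,139.4)][:0]
im=cv2.imread("pics/top0.png");h=cv2.cvtColor(im,cv2.COLOR_BGR2HSV)
m=cv2.inRange(h,(100,130,90),(125,255,255));cs,_=cv2.findContours(m,0,2);c=max(cs,key=cv2.contourArea)
hull=np.vstack([x for x in cs if cv2.contourArea(x)>200]);print(cv2.approxPolyDP(cv2.convexHull(hull),4,True).reshape(-1,2).tolist())
for n,P in(("side",S),("top",[(333.7,120),(406.7,139.4),(381.5,253),(304,234)])):
    W=np.array([onz(n,p,130) for p in P]);print(n,W.round(0).tolist(),W.mean(0).round(1),[np.linalg.norm(W[i]-W[i-1]).round(0) for i in range(4)],[np.degrees(np.arctan2(*(W[i]-W[i-1])[1::-1])).round(1) for i in range(4)])
print("lug",tri((240.2,87.6),(362.6,160.9)))
tt=lambda x,y:(290+(x-430)/2.7,115+y/2.7); ss=lambda x,y:(185+x/2.7,35+y/2.7)
print("levertip",tri(ss(207,80),tt(632,169)))
print("bar a",tri(ss(257,29),tt(682,206)))
for z in(210,225,240): print(onz("side",ss(257,29),z),onz("top",tt(682,206),z),onz("side",ss(222,95),z))
```

```text
[[406, 139], [380, 252], [304, 232], [333, 120]]
side [[662.0, -172.0, 130.0], [622.0, -335.0, 130.0], [376.0, -272.0, 130.0], [416.0, -110.0, 130.0]] [ 519.  -222.2  130. ] [np.float64(254.0), np.float64(168.0), np.float64(254.0), np.float64(166.0)] [np.float64(-14.1), np.float64(-103.6), np.float64(165.6), np.float64(76.3)]
top [[665.0, -178.0, 130.0], [623.0, -338.0, 130.0], [376.0, -277.0, 130.0], [414.0, -112.0, 130.0]] [ 519.6 -226.4  130. ] [np.float64(260.0), np.float64(165.0), np.float64(255.0), np.float64(169.0)] [np.float64(-14.7), np.float64(-104.7), np.float64(166.2), np.float64(76.9)]
lug (array([ 570.91158041, -236.59316985,  145.98966065]), np.float64(0.3330819970316157))
levertip (array([ 523.2896307 , -223.70798525,  215.94878519]), np.float64(0.319222562179468))
bar a (array([ 492.53499896, -252.67143747,  240.76946301]), np.float64(1.3713433598209652))
[ 496.5038364  -300.26204655  210.        ] [ 497.34018861 -261.3964782   210.        ] [ 511.30355213 -216.08163359  210.        ]
[ 494.23107538 -276.99978921  225.        ] [ 495.33487718 -257.15056058  225.        ] [ 508.52945148 -195.67098347  225.        ]
[ 491.95831435 -253.73753187  240.        ] [ 493.32956574 -252.90464297  240.        ] [ 505.75535084 -175.26033334  240.        ]
```

>>> apply_moves:
  increments:
    - {"tz":0.14,"claw":0}
    - {"tz":0.14,"claw":0}
    - {"tz":0.14,"claw":0}
    - {"tx":0.316,"ty":-0.329,"tz":0.14,"claw":0}
    - {"tx":0.316,"ty":-0.329,"tz":0.14,"claw":0}
    - {"tx":0.316,"ty":-0.329,"tz":0.14,"claw":0}
    - {"tx":0.316,"ty":-0.329,"tz":0.14,"claw":0}
    - {"tx":0.316,"ty":-0.329,"tz":0.14,"claw":0}
    - {"tx":0.316,"ty":-0.329,"tz":0.14,"claw":0}
    - {"tx":0.316,"ty":-0.329,"tz":0.14,"claw":0}
    - {"tx":0.316,"ty":-0.329,"tz":0.14,"claw":0}
    - {"tx":0.316,"ty":-0.329,"tz":0.14,"claw":0}

```text
$.increments[0]: bad value
```

```bash
python3 -c "
from cell import *;s=read_state();print(s['clock'],s['qpos'].round(2) if hasattr(s['qpos'],'round') else s['qpos'],s['eef_pos'],s['tool_rot'],s['width'])"
```

```text
0.1 [-1.38  0.63  0.04  1.52 -0.03  1.   -0.02] [163.67969361 628.38996777 192.87424851] [-3.13982878e+00  3.34192038e-05  2.88672443e+00] 85.40536060330155
```

>>> apply_moves:
  increments:
    - {"tx":0.0,"ty":0.0,"tz":0.14,"rx":0.0,"ry":0.0,"rz":0.0,"claw":0.001}
    - {"tx":0.0,"ty":0.0,"tz":0.14,"rx":0.0,"ry":0.0,"rz":0.0,"claw":0.001}
    - {"tx":0.0,"ty":0.0,"tz":0.14,"rx":0.0,"ry":0.0,"rz":0.0,"claw":0.001}
    - {"tx":0.316,"ty":-0.329,"tz":0.14,"rx":0.0,"ry":0.0,"rz":0.0,"claw":0.001}
    - {"tx":0.316,"ty":-0.329,"tz":0.14,"rx":0.0,"ry":0.0,"rz":0.0,"claw":0.001}
    - {"tx":0.316,"ty":-0.329,"tz":0.14,"rx":0.0,"ry":0.0,"rz":0.0,"claw":0.001}
    - {"tx":0.316,"ty":-0.329,"tz":0.14,"rx":0.0,"ry":0.0,"rz":0.0,"claw":0.001}

```text
clock: 0.8
eef_pos: [303.3, 483.0, 333.4]
tool_rot: [-3.141, -0.0, 2.887]
force: [-0.1, 0.2, 0.0]
width: 1.1
```

```bash
python3 -c "
from cell import *;s=read_state();print(s['clock'],s['qpos'].round(2) if hasattr(s['qpos'],'round') else s['qpos'],s['eef_pos'],s['tool_rot'],s['width'])"
```

```text
0.8 [-1.11  0.39  0.08  1.54 -0.03  1.22  0.29] [303.27677734 482.95722389 333.42005845] [-3.14096559e+00 -5.34613419e-05  2.88713935e+00] 1.0716161458367488
```

>>> apply_moves:
  increments:
    - {"tx":0.178,"ty":-0.185,"tz":0.0,"rx":0.0,"ry":0.0,"rz":0.0,"claw":0.001}
    - {"tx":0.178,"ty":-0.185,"tz":0.0,"rx":0.0,"ry":0.0,"rz":0.0,"claw":0.001}
    - {"tx":0.178,"ty":-0.185,"tz":0.0,"rx":0.0,"ry":0.0,"rz":0.0,"claw":0.001}
    - {"tx":0.178,"ty":-0.185,"tz":0.0,"rx":0.0,"ry":0.0,"rz":0.0,"claw":0.001}
    - {"tx":0.145,"ty":-0.69,"tz":0.0,"rx":0.0,"ry":0.0,"rz":0.0,"claw":0.001}
    - {"tx":0.145,"ty":-0.69,"tz":0.0,"rx":0.0,"ry":0.0,"rz":0.0,"claw":0.001}
    - {"tx":0.145,"ty":-0.69,"tz":0.0,"rx":0.0,"ry":0.0,"rz":0.0,"claw":0.001}
    - {"tx":0.145,"ty":-0.69,"tz":0.0,"rx":0.0,"ry":0.0,"rz":0.0,"claw":0.001}
    - {"tx":0.145,"ty":-0.69,"tz":0.0,"rx":0.0,"ry":0.0,"rz":0.0,"claw":0.001}
    - {"tx":0.145,"ty":-0.69,"tz":0.0,"rx":0.0,"ry":0.0,"rz":0.0,"claw":0.001}
    - {"tx":0.145,"ty":-0.69,"tz":0.0,"rx":0.0,"ry":0.0,"rz":0.0,"claw":0.001}
    - {"tx":0.145,"ty":-0.69,"tz":0.0,"rx":0.0,"ry":0.0,"rz":0.0,"claw":0.001}

```text
clock: 2.0
eef_pos: [445.0, -61.1, 333.7]
tool_rot: [3.141, -0.0, 2.887]
force: [1.5, -0.4, -0.7]
width: 1.0
```

>>> apply_moves:
  increments:
    - {"tx":0.002,"ty":-0.143,"tz":0.0,"rx":0.0,"ry":0.0,"rz":0.0,"claw":0.001}
    - {"tx":0.002,"ty":-0.143,"tz":0.0,"rx":0.0,"ry":0.0,"rz":0.0,"claw":0.001}
    - {"tx":0.002,"ty":-0.143,"tz":0.0,"rx":0.0,"ry":0.0,"rz":0.0,"claw":0.001}
    - {"tx":0.002,"ty":-0.143,"tz":0.0,"rx":0.0,"ry":0.0,"rz":0.0,"claw":0.001}
    - {"tx":0.002,"ty":-0.143,"tz":-0.098,"rx":0.0,"ry":0.0,"rz":0.0,"claw":0.001}
    - {"tx":0.002,"ty":-0.143,"tz":-0.098,"rx":0.0,"ry":0.0,"rz":0.0,"claw":0.001}
    - {"tx":0.002,"ty":-0.143,"tz":-0.098,"rx":0.0,"ry":0.0,"rz":0.0,"claw":0.001}
    - {"tx":0.002,"ty":-0.143,"tz":-0.098,"rx":0.0,"ry":0.0,"rz":0.0,"claw":0.001}

```text
clock: 2.8
eef_pos: [447.7, -201.9, 236.1]
tool_rot: [3.142, -0.001, 2.887]
force: [-0.0, 0.1, 0.8]
width: 1.1
```

Run:
```python
from h import *
a=get_image("side")[0:190,180:360,::-1];b=get_image("top")[115:265,290:420,::-1]
cv2.imwrite("pics/c1.png",np.hstack([cv2.resize(a,(426,450),interpolation=2),cv2.resize(b,(374,450),interpolation=2)]))
```

```text
(no output)
```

View pics/c1.png

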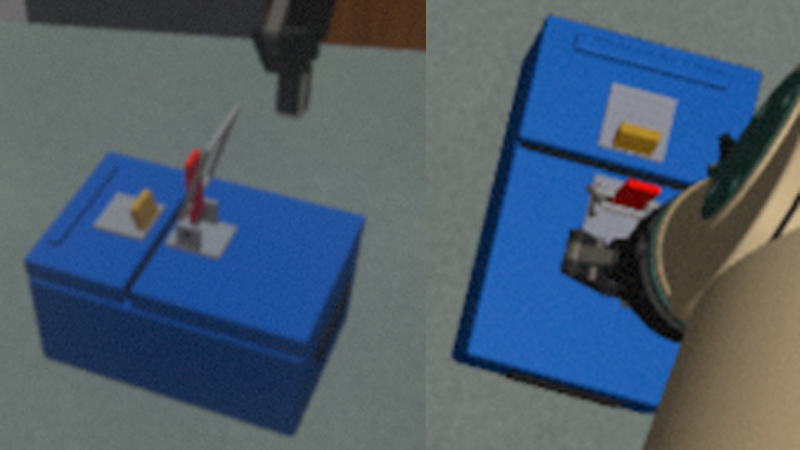

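>>> apply_moves:
  increments:
    - {"tx":-0.001,"ty":-0.0035,"tz":-0.006,"rx":0.0,"ry":0.0,"rz":0.0,"claw":0.001}
    - {"tx":0.0185,"ty":-0.0085,"tz":-0.006,"rx":0.0,"ry":0.0,"rz":0.0,"claw":0.001}
    - {"tx":0.038,"ty":-0.0135,"tz":-0.006,"rx":0.0,"ry":0.0,"rz":0.0,"claw":0.001}
    - {"tx":0.045,"ty":-0.015,"tz":-0.006,"rx":0.0,"ry":0.0,"rz":0.0,"claw":0.001}
    - {"tx":0.0515,"ty":-0.017,"tz":-0.006,"rx":0.0,"ry":0.0,"rz":0.0,"claw":0.001}
    - {"tx":0.058,"ty":-0.0185,"tz":-0.006,"rx":0.0,"ry":0.0,"rz":0.0,"claw":0.001}
    - {"tx":0.065,"ty":-0.0205,"tz":-0.006,"rx":0.0,"ry":0.0,"rz":0.0,"claw":0.001}
    - {"tx":0.072,"ty":-0.022,"tz":-0.006,"rx":0.0,"ry":0.0,"rz":0.0,"claw":0.001}
    - {"tx":0.0765,"ty":-0.023,"tz":-0.006,"rx":0.0,"ry":0.0,"rz":0.0,"claw":0.001}
    - {"tx":0.0815,"ty":-0.0245,"tz":-0.006,"rx":0.0,"ry":0.0,"rz":0.0,"claw":0.001}
    - {"tx":0.0815,"ty":-0.0245,"tz":-0.006,"rx":0.0,"ry":0.0,"rz":0.0,"claw":0.001}

```text
clock: 4.0
eef_pos: [529.7, -226.9, 229.6]
tool_rot: [-3.141, 0.0, 2.887]
force: [-0.5, -0.1, -0.9]
width: 1.1
```

Run:
```python
from h import *
a=get_image("side")[0:190,180:360,::-1];b=get_image("top")[115:265,290:420,::-1]
cv2.imwrite("pics/c2.png",np.hstack([cv2.resize(a,(426,450),interpolation=2),cv2.resize(b,(374,450),interpolation=2)]))
```

```text
(no output)
```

View pics/c2.png

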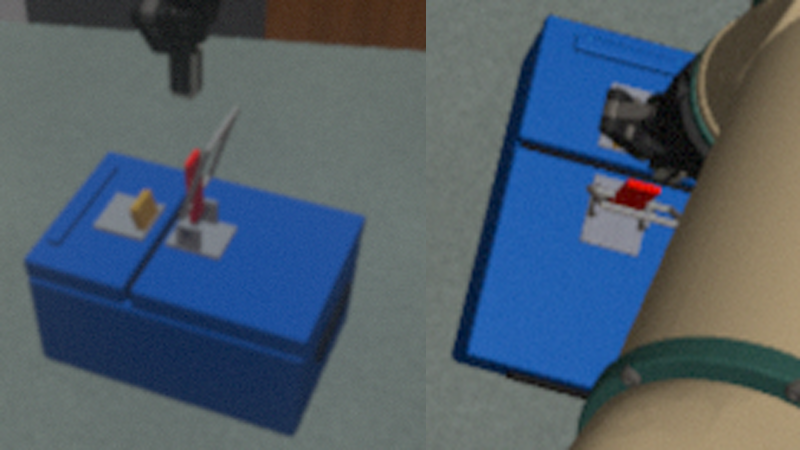

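Run:
```python
from h import *
s=read_state();print(s['eef_pos'])
def L(x,y,z): return np.array([520+.9694*x+.2453*y,-224-.2453*x+.9694*y,z])
sc=lambda p:((p[0]-180)*426/180,p[1]*450/190); tc=lambda p:(426+(p[0]-290)*374/130,(p[1]-115)*3)
def show(n,P): print(n,np.round(sc(proj("side",P))),np.round(tc(proj("top",P))))
show("tcp",s['eef_pos'])
for y in(-30,0,30):
    show(f"bar{y}",L(-22,y,242));show(f"barlow{y}",L(-22,y,225))
    show(f"pin{y}",L(0,y,172))
show("tip",L(2,0,212));show("lug",L(51,0,153))
```

```text
[ 528.95567485 -226.79652525  229.61048765]
tcp [187. 136.] [650. 176.]
bar-30 [237. 110.] [688. 232.]
barlow-30 [236. 129.] [681. 235.]
pin-30 [211. 177.] [668. 214.]
bar0 [223. 131.] [644. 220.]
barlow0 [223. 150.] [638. 223.]
pin0 [197. 197.] [627. 203.]
bar30 [209. 153.] [600. 208.]
barlow30 [209. 171.] [595. 211.]
pin30 [183. 219.] [587. 192.]
tip [195. 157.] [641. 191.]
lug [144. 201.] [637. 138.]
```

Run:
```python
from h import *
def L(x,y,z): return np.array([520+.9694*x+.2453*y,-224-.2453*x+.9694*y,z])
sc=lambda p:((p[0]-180)*426/180,p[1]*450/190); tc=lambda p:(426+(p[0]-290)*374/130,(p[1]-115)*3)
si=lambda x,y:(180+x*180/426,y*190/450); ti=lambda x,y:(290+(x-426)*130/374,115+y/3)
P=np.array([447.7,-201.9,236.1]);print("c1 tcp proj",sc(proj("side",P)),tc(proj("top",P)))
print("c1 tri",tri(si(293,112),ti(575,258)))
for t in((612,115),(625,120),(610,135),(640,140)):print("c2 tri",tri(si(185,95),ti(*t)))
a=cv2.imread("pics/c2.png")
b=get_image("top")[115:215,330:420,::-1];c=get_image("side")[0:70,230:310,::-1]
cv2.imwrite("pics/c3.png",np.hstack([cv2.resize(c,(400,350),interpolation=2),cv2.resize(b,(315,350),interpolation=2)]))
```

```text
c1 tcp proj (np.float64(286.3358926377418), np.float64(155.81085507042104)) (np.float64(617.8008246350694), np.float64(299.76214279046053))
c1 tri (array([ 455.60368675, -160.31350166,  302.46630575]), np.float64(22.259051508453478))
c2 tri (array([ 538.87028756, -186.99209866,  293.4579877 ]), np.float64(31.78245966021894))
c2 tri (array([ 538.92306379, -196.71377801,  286.92557659]), np.float64(28.61312733286922))
c2 tri (array([ 532.85370729, -185.94342885,  292.75121952]), np.float64(19.78761726790229))
c2 tri (array([ 534.74985419, -208.3410875 ,  278.24162721]), np.float64(16.181081657489596))
```

View pics/c3.png

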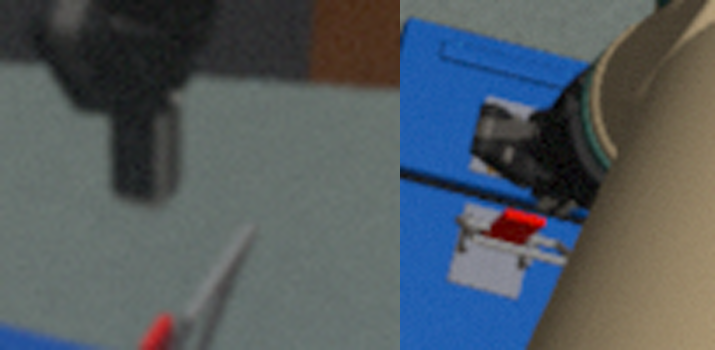

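>>> apply_moves:
  increments:
    - {"tx":0.0,"ty":0.0,"tz":0.1,"rx":0.0,"ry":0.0,"rz":0.0,"claw":0.001}
    - {"tx":0.0,"ty":0.0,"tz":0.1,"rx":0.0,"ry":0.0,"rz":0.0,"claw":0.001}
    - {"tx":0.07,"ty":0.227,"tz":0.1,"rx":0.0,"ry":0.0,"rz":0.0,"claw":0.001}
    - {"tx":0.07,"ty":0.227,"tz":0.1,"rx":0.0,"ry":0.0,"rz":0.0,"claw":0.001}
    - {"tx":0.07,"ty":0.227,"tz":0.1,"rx":0.0,"ry":0.0,"rz":0.0,"claw":0.001}
    - {"tx":0.07,"ty":0.227,"tz":0.1,"rx":0.0,"ry":0.0,"rz":0.0,"claw":0.001}
    - {"tx":0.07,"ty":0.227,"tz":0.1,"rx":0.0,"ry":0.0,"rz":0.0,"claw":0.001}
    - {"tx":0.07,"ty":0.227,"tz":0.1,"rx":0.0,"ry":0.0,"rz":0.0,"claw":0.001}

```text
clock: 5.0
eef_pos: [600.1, 8.7, 328.9]
tool_rot: [3.137, -0.002, 2.898]
force: [0.2, -0.8, -0.3]
width: 1.2
```

Run:
```python
from h import *
P=read_state()["eef_pos"];print(P)
a=get_image("side")[:,:,::-1].copy();b=get_image("top")[:,:,::-1].copy()
cv2.imwrite("pics/s4.png",a);cv2.imwrite("pics/t4.png",b)
p,q=proj("side",P),proj("top",P);print(p,q)
for im,c in((a,p),(b,q)): cv2.circle(im,(int(c[0]),int(c[1])),3,(0,255,0),1)
cr=lambda im,c:cv2.resize(im[max(0,int(c[1])-100):max(0,int(c[1])-100)+200,int(c[0])-65:int(c[0])+65],(390,600),interpolation=2)
print(int(p[0])-65,max(0,int(p[1])-100),int(q[0])-65,max(0,int(q[1])-100))
cv2.imwrite("pics/c4.png",np.hstack([cr(a,p),cr(b,q)]))
```

```text
[600.10704905   8.66531261 328.88546596]
[177.72221981  91.9572523 ] [246.74167175 122.51518623]
112 0 181 22
```

View pics/c4.png

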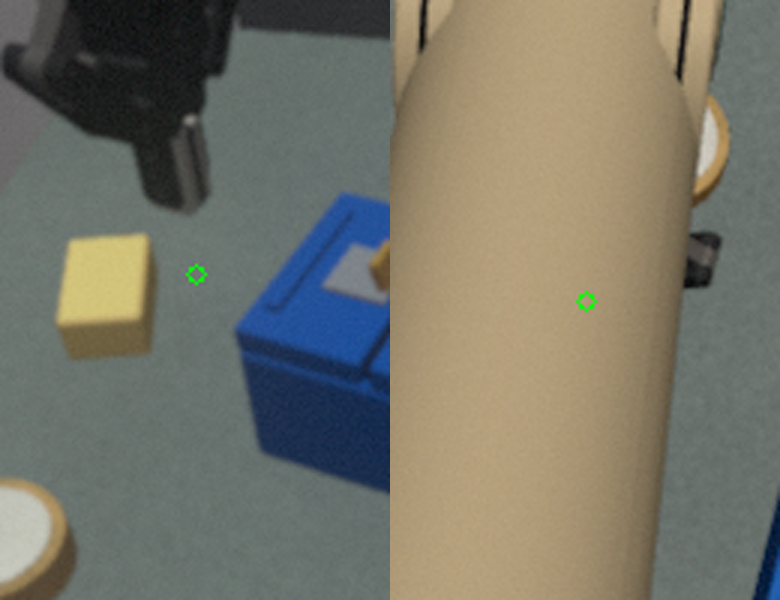

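Run:
```python
from h import *
from scipy.optimize import least_squares
obs=[([447.7,-201.9,236.1],(180+293/2.367,112/2.367)),([529.7,-226.9,229.6],(258.6,40)),([600.1,8.7,328.9],(112+180/3,207/3))]
f=lambda d:np.concatenate([proj("side",np.array(P)+d)-o for P,o in obs])
r=least_squares(f,[0,0,30]);J=r.jac
print(r.x,r.fun.round(1),np.sqrt(np.diag(np.linalg.inv(J.T@J))))
# knuckles in top view with zero / fitted offset, for body height hk above tip, half width w
v=np.array([.251,.968,0])
for d in(np.zeros(3),r.x,np.array([0,0,37.])):
  for P,s in((obs[1][0],1),(obs[2][0],-1)):
    for w,h in((45,60),(60,60)): print(d.round(),s,w,h,proj("top",np.array(P)+d+v*s*w+[0,0,h]).round(1))
print("seen c3 left knuckle",330+(490-400)/3.5,115+130/3.5,"c4 right",181+(705-390)/3,22+260/3)
```

```text
[-1.99078766  6.00609818 40.66468873] [-0.1  0.5  0.2 -0.5 -0.  -0.1] [1.52906716 4.81330429 3.36331434]
[0. 0. 0.] 1 45 60 [352.2 161.4]
[0. 0. 0.] 1 60 60 [344.2 159.3]
[0. 0. 0.] -1 45 60 [272.9 119.3]
[0. 0. 0.] -1 60 60 [281.9 121.6]
[-2.  6. 41.] 1 45 60 [353.7 157.9]
[-2.  6. 41.] 1 60 60 [345.3 155.7]
[-2.  6. 41.] -1 45 60 [270.  112.8]
[-2.  6. 41.] -1 60 60 [279.5 115.4]
[ 0.  0. 37.] 1 45 60 [356.7 157.2]
[ 0.  0. 37.] 1 60 60 [348.3 155. ]
[ 0.  0. 37.] -1 45 60 [273.8 112.4]
[ 0.  0. 37.] -1 60 60 [283.3 114.8]
seen c3 left knuckle 355.7142857142857 152.14285714285714 c4 right 286.0 108.66666666666667
```

>>> apply_moves:
  increments:
    - {"tx":-0.153,"ty":-0.207,"tz":0.0,"rx":0.0,"ry":0.0,"rz":0.0,"claw":0.001}
    - {"tx":-0.153,"ty":-0.207,"tz":0.0,"rx":0.0,"ry":0.0,"rz":0.0,"claw":0.001}
    - {"tx":-0.153,"ty":-0.207,"tz":0.0,"rx":0.0,"ry":0.0,"rz":0.0,"claw":0.001}
    - {"tx":-0.153,"ty":-0.207,"tz":0.0,"rx":0.0,"ry":0.0,"rz":0.0,"claw":0.001}
    - {"tx":-0.153,"ty":-0.207,"tz":0.0,"rx":0.0,"ry":0.0,"rz":0.0,"claw":0.001}
    - {"tx":-0.153,"ty":-0.207,"tz":0.0,"rx":0.0,"ry":0.0,"rz":0.0,"claw":0.001}
    - {"tx":-0.153,"ty":-0.207,"tz":-0.136,"rx":0.0,"ry":0.0,"rz":0.0,"claw":0.001}
    - {"tx":-0.153,"ty":-0.207,"tz":-0.136,"rx":0.0,"ry":0.0,"rz":0.0,"claw":0.001}
    - {"tx":-0.153,"ty":-0.207,"tz":-0.136,"rx":0.0,"ry":0.0,"rz":0.0,"claw":0.001}
    - {"tx":-0.153,"ty":-0.207,"tz":-0.136,"rx":0.0,"ry":0.0,"rz":0.0,"claw":0.001}

```text
clock: 6.1
eef_pos: [441.8, -206.4, 190.2]
tool_rot: [3.141, -0.01, 2.884]
force: [0.0, -0.4, 1.0]
width: 1.1
```

```bash
cat >> h.py <<'E'
def L(x,y,z): return np.array([520+.9694*x+.2453*y,-224-.2453*x+.9694*y,z])
def loc(P): d=np.array(P)-[520,-224,0]; return np.array([.9694*d[0]-.2453*d[1],.2453*d[0]+.9694*d[1],d[2]]).round(1)
def snap(name,marks=()):
    P=read_state()["eef_pos"];print(np.round(P,1),"local",loc(P))
    a=get_image("side")[:,:,::-1].copy();b=get_image("top")[:,:,::-1].copy()
    S=lambda im,x,y,w,h,s:cv2.resize(im[y:y+h,x:x+w],(int(w*s),int(h*s)),interpolation=2)
    A=S(a,195,15,140,130,4);B=S(b,320,120,80,173,3)
    for M in marks:
        p,q=proj("side",M),proj("top",M)
        cv2.circle(A,(int((p[0]-195)*4),int((p[1]-15)*4)),3,(0,255,0),1);cv2.circle(B,(int((q[0]-320)*3),int((q[1]-120)*3)),3,(0,255,0),1)
    cv2.imwrite(f"pics/{name}.png",np.hstack([A,B[:520]] if B.shape[0]>=520 else [A,cv2.resize(B,(240,520))]))
E
python3 - <<'E'
from h import *
P=np.array(read_state()["eef_pos"]);snap("c5",[P,P+[0,0,37]])
E
```

```text
[ 441.8 -206.4  190.2] local [-80.1  -2.1 190.2]
```

View pics/c5.png

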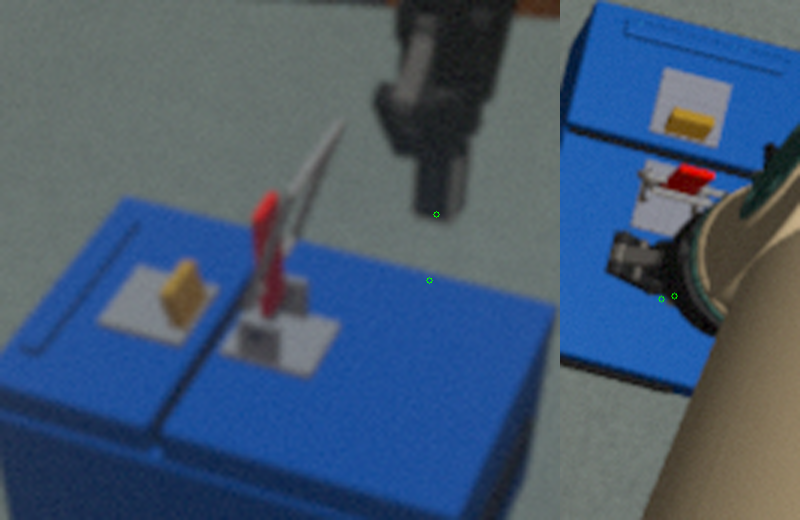

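>>> apply_moves:
  increments:
    - {"tx":0.02,"ty":-0.003,"tz":0.001,"rx":0.0,"ry":0.0,"rz":0.0,"claw":0.001}
    - {"tx":0.037,"ty":-0.0075,"tz":0.001,"rx":0.0,"ry":0.0,"rz":0.0,"claw":0.001}
    - {"tx":0.044,"ty":-0.009,"tz":0.001,"rx":0.0,"ry":0.0,"rz":0.0,"claw":0.001}
    - {"tx":0.051,"ty":-0.011,"tz":0.001,"rx":0.0,"ry":0.0,"rz":0.0,"claw":0.001}
    - {"tx":0.057,"ty":-0.0125,"tz":0.001,"rx":0.0,"ry":0.0,"rz":0.0,"claw":0.001}
    - {"tx":0.063,"ty":-0.014,"tz":0.001,"rx":0.0,"ry":0.0,"rz":0.0,"claw":0.001}
    - {"tx":0.069,"ty":-0.0155,"tz":0.001,"rx":0.0,"ry":0.0,"rz":0.0,"claw":0.001}
    - {"tx":0.075,"ty":-0.017,"tz":0.001,"rx":0.0,"ry":0.0,"rz":0.0,"claw":0.001}
    - {"tx":0.081,"ty":-0.0185,"tz":0.001,"rx":0.0,"ry":0.0,"rz":0.0,"claw":0.001}
    - {"tx":0.088,"ty":-0.02,"tz":0.001,"rx":0.0,"ry":0.0,"rz":0.0,"claw":0.001}
    - {"tx":0.088,"ty":-0.02,"tz":0.001,"rx":0.0,"ry":0.0,"rz":0.0,"claw":0.001}

```text
clock: 7.3
eef_pos: [535.2, -226.9, 194.6]
tool_rot: [-3.141, 0.001, 2.887]
force: [-0.8, -1.0, 0.3]
width: 1.2
```

Run:
```python
from h import *
P=np.array(read_state()["eef_pos"]);snap("c6",[P+[0,0,37]])
```

```text
[ 535.2 -226.9  194.6] local [ 15.5   0.9 194.6]
```

View pics/c6.png

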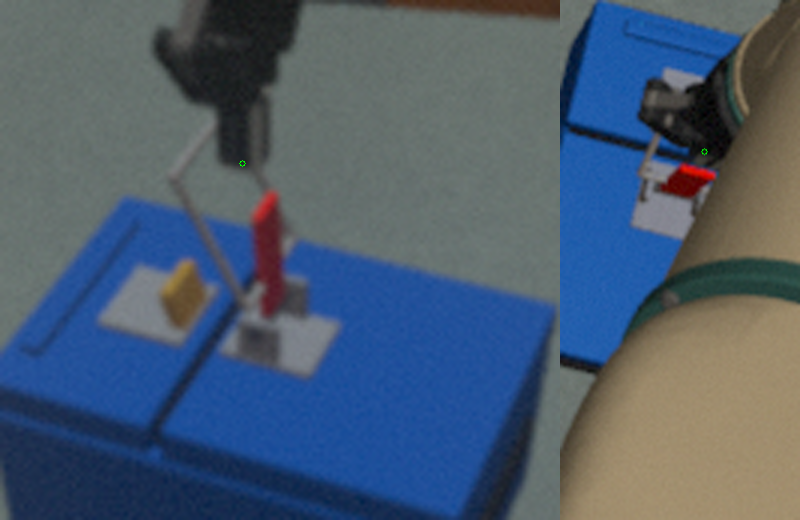

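>>> apply_moves:
  increments:
    - {"tx":0.007,"ty":-0.002,"tz":0.0,"rx":0.0,"ry":0.0,"rz":0.0,"claw":0.001}
    - {"tx":0.0145,"ty":-0.0035,"tz":0.0,"rx":0.0,"ry":0.0,"rz":0.0,"claw":0.001}
    - {"tx":0.0145,"ty":-0.0035,"tz":0.0,"rx":0.0,"ry":0.0,"rz":0.0,"claw":0.001}
    - {"tx":0.0145,"ty":-0.0035,"tz":0.0,"rx":0.0,"ry":0.0,"rz":0.0,"claw":0.001}
    - {"tx":0.0145,"ty":-0.0035,"tz":0.0,"rx":0.0,"ry":0.0,"rz":0.0,"claw":0.001}

```text
clock: 7.9
eef_pos: [548.4, -230.3, 194.6]
tool_rot: [3.142, -0.0, 2.887]
force: [-0.1, 0.1, 0.4]
width: 0.8
```

Run:
```python
from h import *
P=np.array(read_state()["eef_pos"]);snap("c7",[P+[0,0,37],L(67,25,136),L(67,-25,136)])
```

```text
[ 548.4 -230.3  194.6] local [ 29.1   0.9 194.6]
```

View pics/c7.png

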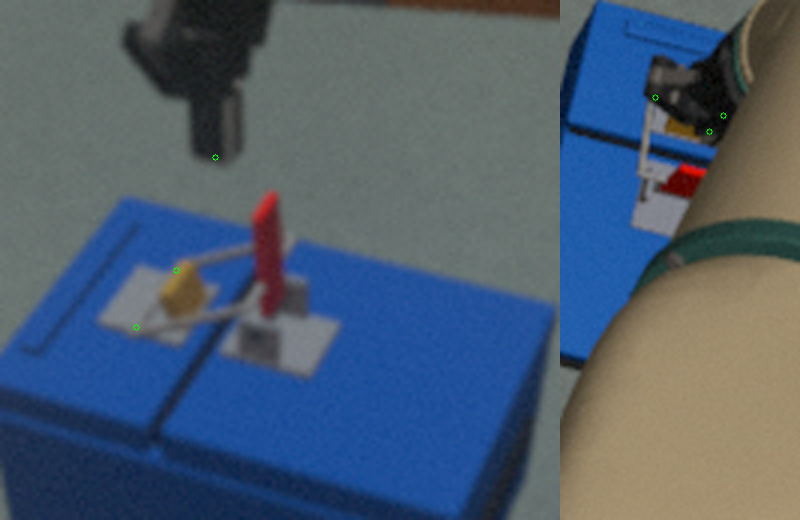

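>>> apply_moves:
  increments:
    - {"tx":0.0,"ty":0.0,"tz":-0.032,"rx":0.0,"ry":0.0,"rz":0.0,"claw":0.001}
    - {"tx":0.0,"ty":0.0,"tz":-0.032,"rx":0.0,"ry":0.0,"rz":0.0,"claw":0.001}
    - {"tx":-0.012,"ty":0.003,"tz":-0.032,"rx":0.0,"ry":0.0,"rz":0.0,"claw":0.001}
    - {"tx":-0.018,"ty":0.0045,"tz":-0.032,"rx":0.0,"ry":0.0,"rz":0.0,"claw":0.001}
    - {"tx":-0.023,"ty":0.006,"tz":-0.032,"rx":0.0,"ry":0.0,"rz":0.0,"claw":0.001}
    - {"tx":-0.0325,"ty":0.008,"tz":-0.034,"rx":0.0,"ry":0.0,"rz":0.0,"claw":0.001}
    - {"tx":-0.0415,"ty":0.0105,"tz":-0.038,"rx":0.0,"ry":0.0,"rz":0.0,"claw":0.001}
    - {"tx":-0.049,"ty":0.0125,"tz":-0.0435,"rx":0.0,"ry":0.0,"rz":0.0,"claw":0.001}
    - {"tx":-0.056,"ty":0.014,"tz":-0.051,"rx":0.0,"ry":0.0,"rz":0.0,"claw":0.001}
    - {"tx":-0.056,"ty":0.014,"tz":-0.051,"rx":0.0,"ry":0.0,"rz":0.0,"claw":0.001}

```text
clock: 9.0
eef_pos: [491.0, -215.8, 142.8]
tool_rot: [3.141, -0.002, 2.886]
force: [0.4, -0.2, 0.9]
width: 1.4
```

```bash
cat >> h.py <<'E'
def red():
    im=get_image("side");h=cv2.cvtColor(im,cv2.COLOR_RGB2HSV);m=cv2.inRange(h,(165,110,50),(180,255,255))|cv2.inRange(h,(0,130,50),(6,255,255))
    m[:,:225]=0;m[:,310:]=0;m[:50]=0;m[130:]=0
    y,x=np.nonzero(m)
    if len(x): print("red",len(x),x.min(),x.max(),y.min(),y.max(),"centre",x.mean().round(1),y.mean().round(1))
    for t in(1.6,1,.8,.6,.4,.2,0): print(t,"tip",proj("side",L(-62*np.cos(t),0,150+62*np.sin(t))).round(1),"mid",proj("side",L(-31*np.cos(t),0,150+31*np.sin(t))).round(1))
E
python3 - <<'E'
from h import *
P=np.array(read_state()["eef_pos"]);print(loc(P));red()
E
```

```text
[-30.1   0.8 142.8]
red 158 262 288 80 94 centre 274.8 87.5
1.6 tip [262.4  66.2] mid [262.9  79.6]
1 tip [279.5  74.8] mid [271.1  83.7]
0.8 tip [284.   79.3] mid [273.4  85.9]
0.6 tip [287.7  84.2] mid [275.2  88.3]
0.4 tip [290.3  89.5] mid [276.5  90.8]
0.2 tip [291.7  94.7] mid [277.3  93.4]
0 tip [291.9  99.7] mid [277.5  95.9]
```

>>> apply_moves:
  increments:
    - {"tx":-0.0035,"ty":0.001,"tz":-0.008,"rx":0.0,"ry":0.0,"rz":0.0,"claw":0.001}
    - {"tx":-0.0055,"ty":0.0015,"tz":-0.0125,"rx":0.0,"ry":0.0,"rz":0.0,"claw":0.001}
    - {"tx":-0.007,"ty":0.002,"tz":-0.017,"rx":0.0,"ry":0.0,"rz":0.0,"claw":0.001}
    - {"tx":-0.0085,"ty":0.002,"tz":-0.02,"rx":0.0,"ry":0.0,"rz":0.0,"claw":0.001}
    - {"tx":-0.009,"ty":0.002,"tz":-0.0225,"rx":0.0,"ry":0.0,"rz":0.0,"claw":0.001}
    - {"tx":-0.009,"ty":0.002,"tz":-0.025,"rx":0.0,"ry":0.0,"rz":0.0,"claw":0.001}
    - {"tx":-0.009,"ty":0.002,"tz":-0.0265,"rx":0.0,"ry":0.0,"rz":0.0,"claw":0.001}
    - {"tx":-0.009,"ty":0.002,"tz":-0.0265,"rx":0.0,"ry":0.0,"rz":0.0,"claw":0.001}

```text
clock: 9.85
eef_pos: [483.6, -214.2, 117.0]
tool_rot: [3.142, -0.0, 2.887]
force: [-0.0, 1.0, 0.4]
width: 1.4
```

Run:
```python
from h import *
P=np.array(read_state()["eef_pos"]);print(loc(P));red()
```

```text
[-37.7   0.5 117. ]
red 212 263 292 88 102 centre 276.6 95.4
1.6 tip [262.4  66.2] mid [262.9  79.6]
1 tip [279.5  74.8] mid [271.1  83.7]
0.8 tip [284.   79.3] mid [273.4  85.9]
0.6 tip [287.7  84.2] mid [275.2  88.3]
0.4 tip [290.3  89.5] mid [276.5  90.8]
0.2 tip [291.7  94.7] mid [277.3  93.4]
0 tip [291.9  99.7] mid [277.5  95.9]
```

>>> apply_moves:
  increments:
    - {"tx":0.0,"ty":0.0,"tz":-0.002,"rx":0.0,"ry":0.0,"rz":0.0,"claw":0.001}
    - {"tx":0.0,"ty":0.0,"tz":-0.004,"rx":0.0,"ry":0.0,"rz":0.0,"claw":0.001}
    - {"tx":0.0,"ty":0.0,"tz":-0.004,"rx":0.0,"ry":0.0,"rz":0.0,"claw":0.001}

```text
clock: 10.2
eef_pos: [484.0, -214.5, 115.3]
tool_rot: [3.141, 0.002, 2.887]
force: [-3.0, 2.4, 18.6]
width: 1.1
```

>>> apply_moves:
  increments:
    - {"tx":0.0,"ty":0.0,"tz":0.03,"rx":0.0,"ry":0.0,"rz":0.0,"claw":0.001}
    - {"tx":0.0,"ty":0.0,"tz":0.08,"rx":0.0,"ry":0.0,"rz":0.0,"claw":0.001}
    - {"tx":0.0,"ty":0.0,"tz":0.12,"rx":0.0,"ry":0.0,"rz":0.0,"claw":0.001}
    - {"tx":-0.07,"ty":0.02,"tz":0.16,"rx":0.0,"ry":0.0,"rz":0.0,"claw":0.001}
    - {"tx":-0.07,"ty":0.02,"tz":0.16,"rx":0.0,"ry":0.0,"rz":0.0,"claw":0.001}
    - {"tx":-0.07,"ty":0.02,"tz":0.16,"rx":0.0,"ry":0.0,"rz":0.0,"claw":0.001}
    - {"tx":-0.07,"ty":0.02,"tz":0.16,"rx":0.0,"ry":0.0,"rz":0.0,"claw":0.001}

```text
clock: 10.9
eef_pos: [414.1, -194.2, 273.8]
tool_rot: [3.141, 0.002, 2.887]
force: [0.2, -0.1, -0.2]
width: 1.0
```

Run:
```python
from h import *
red();snap("c8",[L(67,25,136),L(-62,0,150)])
```

```text
red 256 263 292 88 102 centre 277.2 95.1
1.6 tip [262.4  66.2] mid [262.9  79.6]
1 tip [279.5  74.8] mid [271.1  83.7]
0.8 tip [284.   79.3] mid [273.4  85.9]
0.6 tip [287.7  84.2] mid [275.2  88.3]
0.4 tip [290.3  89.5] mid [276.5  90.8]
0.2 tip [291.7  94.7] mid [277.3  93.4]
0 tip [291.9  99.7] mid [277.5  95.9]
[ 414.4 -194.2  273.2] local [-109.7    3.   273.2]
```

View pics/c8.png

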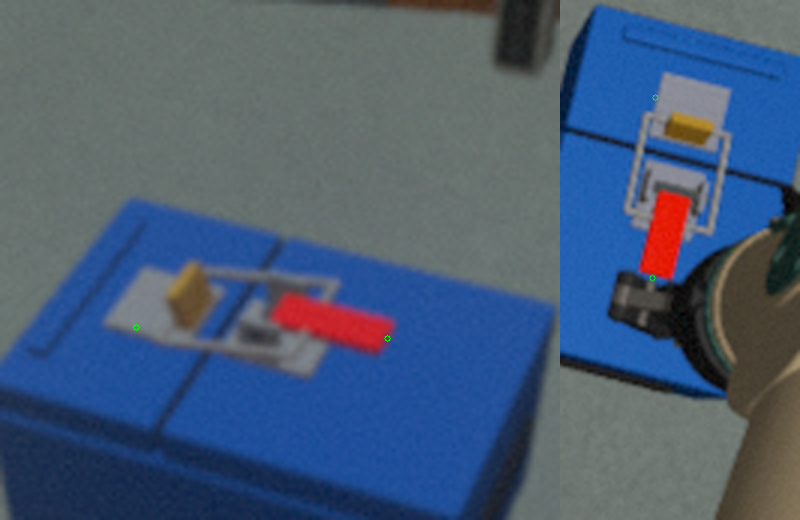

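```bash
python3 -c "
from cell import *;s=read_state();print(s['clock'],s['force']);print(finish_job())"
```

```text
11.05 [ 0.79510583 -0.72566575  0.21185913]
the job is handed in; nothing more can be done
None
```

The blue carrier's latch is fastened. I swung the bail forward over the brass lug, then pressed the red lever back and down until it snapped flat. I handed the job in at about 11 s.

**Last checks:**
- **Lever:** after the snap it met a hard stop at about 19 N. With the arm withdrawn, its tip was where a flat lever's should be, to within 1–2 pixels, and it stayed there.
- **Bail:** the last picture shows the bar drawn in behind the lug and hooked.
- **Arm:** it was clear of everything, with no force on the tool beyond sensor noise.
- **White carrier:** I never touched it. The arm crossed above it with the reported fingertip height at about 333 mm, against its 250 mm. I took no final picture of it.

**One disagreement:** the cameras showed the closed fingertips about 37 mm above the reported TCP height. Because of this, my first pass with the bail went over the bar without touching anything. I lowered every later move by that amount, and contact with the bail and lever agreed with it. I did not find the cause.

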